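# Let the winch drum back to its end stop and drop the pawl

## Task

Park the bench winch: throw its pawl back clear of the ratchet wheel so that it stays open, and turn the drum back with the crank until its lug is fully home on its sprung end stop, past the spring's give to where it is solid, feeling for it and never forcing it. Then tip the pawl so that it drops back onto the wheel's teeth, leave the drum home, and let go. Leave the tools and parts lying around the winch alone.

Things in the scene. Friction and masses are not known exactly. Their poses are not given: they have to be found in the camera images.
- crank_axis (a point): Point on the axis of the winch drum, level with the middle of the crank handle's length, 100 mm above the bench. The winch is fixed to the bench: 250 x 220 mm grey base plate 12 thick, drum between two side plates. Axes: x = the winch's x (away from the robot when the winch is square), y = along the drum's axis, from the crank end to the ratchet end, z = up.
- crank_handle (a point): Middle of the crank's black round handle, 20 mm thick and 62 long, lying level along the drum's axis (free end outwards, on the -y side). It is 85 mm from the drum's axis and circles it. At drum = 0 it stands 35 degrees off straight up, on the winch's -x side. The crank arm (9 mm thick) begins 32 mm to +y of this point; nothing else is near. Its axes turn with the drum.
- drum (a joint): Angle of drum, ratchet wheel and crank (rad). It grows as the drum turns BACK, that is as the top of the drum and the handle go over the top towards the winch's +x. About 0 to -0.1 at the start, where the pawl stops it from turning back. A drag brake (0.4 N m, about 5 N at the handle) keeps it where it is left.
- lug: Lug on the drum's crank-side flange, block 10 x 12 x 24 mm, its middle 57 mm from the axis; origin on the drum's axis, turns with the drum. Turning back it meets the sprung end stop. It bears on it with 1 N at first touch and about 5.7 N when home; over 40 N (about 30 N at the handle, drag included) is forcing it.
- stop_slot (a point): Middle of the arc slot on which the end stop (steel block, 10 x 12 x 24) is clamped; the point stays with the winch. Where along the slot the stop sits is not told and must be felt: the lug meets it at drum anywhere from 0.6 to 1.25. It then gives by 0.12 rad (10 mm at the handle) on a spring adding 0.7 to 4 N there, and is solid: home. The drag keeps it pressed when let go.
- pawl_pivot (a point): Pivot of the pawl, on the ratchet side, 158 mm above the bench, 62 mm to the winch's +x of the drum's axis; pivot axis along y. Axes as the winch's.
- pawl_ball (a point): Centre of the black ball, 28 mm across, at the top of the pawl's lever, 65 mm from the pivot. At pawl = 0 the lever leans 25 degrees from straight up towards the winch's -x; 9 mm thick lever below it, free space of 60 mm around and above. Its axes turn with the pawl.
- pawl (a joint): Angle of the pawl (rad), growing as its nose lifts and the ball swings over towards the winch's +x. 0 = nose at the root of a tooth, up to 0.14 when it lies higher on a tooth, 1.0 = thrown right back against its limit. The ball's weight makes it fall into the teeth below about 0.5 and stay thrown back above about 0.75.
- wrench: Bystander: steel wrench, 180 long, lying on the bench beyond the crank (mm); origin at the middle of its underside. Leave it where it is.
- brush: Bystander: wooden-handled brush, 200 long, lying near the crank (mm); origin at the middle of its underside. Leave it where it is.
- grease: Bystander: closed steel can, 60 across, 75 high, beside the winch (mm); origin at the middle of its underside. Leave it where it is.
- collar: Bystander: plain steel collar, 32 across, 12 high, lying on the winch's base plate (mm); origin at the middle of its underside. Leave it where it is.
- offcut: Bystander: brass block 60 x 40 x 30 (mm); origin at the middle of its underside. Leave it where it is.
- driver: Bystander: black-handled screwdriver, 200 long, behind the winch (mm); origin at the middle of its underside. Leave it where it is.

How it is judged:
On the way, in this order (a step that is already met when the one before it is completed fails the run):
1. the pawl is thrown back and stays open (value of joint pawl above 0.8 rad and value of joint drum below 0.3 rad), for 0.2 s.
2. with the pawl open the drum is turned back until the lug is home on the end stop (value of joint pawl above 0.6 rad and value of joint drum above 0.55 rad and contact force between lug and anything else above 3.5 N), for 0.2 s.
At the end, for the whole second after the job is handed in: The drum is turned back with its lug home on the end stop (still pressing the sprung stop with more than 3 N, that is by more than half of its give), the pawl lies dropped on the wheel's teeth (below 0.18 rad), both at rest (value of joint pawl below 0.18 rad and value of joint drum above 0.55 rad and contact force between lug and anything else above 3 N and velocity of joint drum between -0.05 and 0.05 rad/s and velocity of joint pawl between -0.1 and 0.1 rad/s); the robot touches nothing.
It fails at once if the lug is forced against the end stop with more than 40 N (contact force between lug and anything else above 40 N).
It fails at once if a bystander is moved more than 30 mm (distance of any of wrench, brush, grease, collar, offcut, driver from where it was at the start of the episode above 0.03 m).
It also fails if it takes over 72 s, if anything falls off the work surface, if the arm or the gripper's body presses on something with over 40 N, if the wrist force passes 120 N, or if a joint passes its speed limit or range.

## Robot

A 7-joint arm with a two-finger parallel gripper is mounted at the origin on the work surface. World frame = base frame: x ahead of the robot, y to its left, z up, the work surface at z = 0. Lengths are in m, angles in rad, forces in N, time in s.
With the tool pointing down it reaches from about 0.4 to 0.9 m from the base axis. Payload 5.6 kg.
Tool frame: the origin (TCP) lies on the centre line of the jaws, within the pads' length; the fingertips stand 22 mm ahead of it and the grasp point (between the pads) lies 3 mm ahead of it (tip_extent is the distance from the TCP to the fingertips, in m); z points along the fingers, x is the direction in which the jaws open and shut, and the axes are right-handed (so a half turn about z gives the same grasp; the last joint's range is limited). The gripper opens to 92 mm and grips with 3 to 60 N. Pads are 20 mm wide; open, the fingers measure 128 mm over their backs; the gripper's body (75 mm by 189 mm) begins 69 mm behind the grasp point.
Start: joints at [1.176, 0.468, -0.012, 1.603, 0.006, 1.071, -0.056], TCP at [0.224, -0.61, 0.237] pointing down, gripper open.
Joint ranges: [-2.53, 2.53], [-0.31, 2.02], [-1.57, 1.55], [0.28, 2.44], [-1.29, 4.43], [0.15, 1.84], [-2.92, 2.92]. Speed limits (rad/s): [2.57, 2.57, 3.14, 3.14, 3.14, 3.14, 3.14].

## Interface

Orientations are given as a 3x3 rotation matrix whose columns are the frame's x, y, z axes.
In Python, from rig import observe, snapshot, get_calibration, close_job, tip_extent gives the robot as it stands.
- The arm moves only by the shell command python3 -m inch 'ROWS' [FORCE]. ROWS is a JSON object of lists of equal length, an entry for each row: "travel": the shift along the world's x, y, z in cm, a list of three; "turn": the turn about the world's z in degrees; "claw": the closure, from 0 (fully open) to 1 (shut). A call has 1 to 8 rows; each row is the pose to reach, as a shift and turn from the pose commanded when the call began; what a row does not reach only later rows make up. A row lasts 1/8 s, in which the tool goes at most 62.5 mm and 10.7 degrees, less where a joint would pass 70% of its speed; a pose out of reach is approached as far as the arm can. A call with a gripper value outside its range is refused whole. The fingers move at their own pace and stop on an object; FORCE is the grip in N (left out, the last holds). Time passes only in rows, so rows that repeat a pose let the fingers close. It gives the time, the measured TCP pose, the force and the opening at its end, in the units of the state.
- observe(): the state, without advancing time (a new reading comes with each control period).
- snapshot(name): name is "scene" or "top" or "wrist"; returns the picture (420x560x3 uint8, red, green, blue); there is no depth.
- get_calibration(name): a dict with "fx", "fy", "cx", "cy" (pixels), "k1" (the pictures are not rectified: a ray, as slopes to the right and down, at radius r is drawn at 1 + k1 r^2 times it, then the intrinsics apply), "view" (4x4, takes a point from world to camera coordinates). Camera axes: x right, y down, z forward; pixel columns grow to the right and rows downward; lengths in m; the calibration is good to about 2 mm. A picture is of the moment at which its call begins: read the wrist's pose just before it. get_calibration takes no time and is no camera call; for the wrist camera it gives the pose at the moment of the call.
- close_job(): hands the job in, once; it reports no verdict.
The state is a dict: "clock": time; "qpos": joint angles; "qvel": joint speeds; "joint_efforts": joint torques, N m; "tcp_pos": TCP position; "tool_rot": TCP orientation; "force": force on the tool from outside, world axes, zero at the start; "moment": the same for the moment, N m; "grip_width": opening from 0.0 (shut) to 1.0 (fully open).
Only numpy, scipy, OpenCV 4.12 (cv2) and the standard library are available. Lean on these libraries where they do the work, as an engineer would, in place of code of your own. Each camera call takes 0.05 s, during which the arm holds its last target.

## Working session

There is one attempt and no reset: what is moved stays moved. The work goes in short steps, Python scripts to look and compute and a shell command to move; the robot and the scene stay as the last step left them, time stands still between calls to the robot, and variables do not carry over. Pictures are saved under pics/ and viewed, and the job is handed in when it is done.

```bash
ls; mkdir -p pics; python3 - <<'E'
from rig import *
import cv2,numpy as np
print(observe())
for n in ["scene","top","wrist"]:
    c=get_calibration(n); print(n,c)
    cv2.imwrite(f"pics/{n}0.png",snapshot(n)[:,:,::-1])
E
```

```text
pics
{'clock': 0.0, 'qpos': array([ 1.17601523,  0.4683961 , -0.01158638,  1.60362749,  0.00600807,
        1.07141091, -0.05628938]), 'qvel': array([ 5.77652528e-04,  6.75923324e-04, -4.43720664e-06,  9.94151142e-04,
       -7.08917513e-04,  1.55890642e-03,  6.12627747e-04]), 'joint_efforts': array([-5.87513623e-04, -5.20579433e+01, -1.25010734e-02, -2.43752986e+01,
       -5.65835601e-02,  1.70774502e-02,  1.61840744e-04]), 'tcp_pos': array([ 0.22370419, -0.60970168,  0.23562645]), 'tool_rot': array([[ 3.44509483e-01, -9.38782536e-01, -7.52429785e-04],
       [-9.38781108e-01, -3.44510276e-01,  1.64367726e-03],
       [-1.80227530e-03,  1.40104464e-04, -9.99998366e-01]]), 'force': array([0.62653527, 0.81326815, 0.80814511]), 'moment': array([-0.00456938,  0.01686747,  0.02279891]), 'grip_width': 1.0042085855545715}
scene {'fx': 496.66589143916264, 'fy': 496.66589143916264, 'cx': 277.06413853536947, 'cy': 214.2350951766211, 'k1': -0.11460204099644214, 'view': array([[-0.22902615,  0.97338091,  0.0087541 ,  0.1363739 ],
       [ 0.8135851 ,  0.19634995, -0.54728966, -0.39988347],
   
[... 199 characters left out ...]
, 'cy': 207.58520884644682, 'k1': -0.07896204236520082, 'view': array([[ 0.00479058, -0.99976624,  0.02108341, -0.02700751],
       [-0.99674821, -0.00646991, -0.08031899,  0.60864966],
       [ 0.08043662, -0.02063008, -0.99654621,  1.23012877],
       [ 0.        ,  0.        ,  0.        ,  1.        ]])}
wrist {'fx': 324.55410784854735, 'fy': 324.55410784854735, 'cx': 279.4683307698457, 'cy': 202.2861921454964, 'k1': -0.04372799000445077, 'view': array([[ 0.34476722, -0.93868607, -0.0020066 , -0.64882907],
       [-0.90279905, -0.33217031,  0.2731607 , -0.03222978],
       [-0.25707868, -0.0923653 , -0.96196632,  0.39160234],
       [ 0.        ,  0.        ,  0.        ,  1.        ]])}
```

View pics/scene0.png

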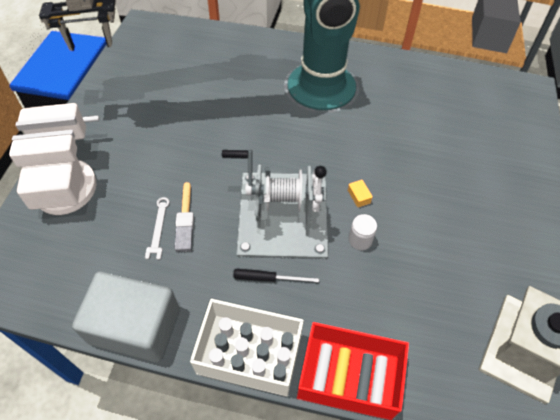

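View pics/top0.png

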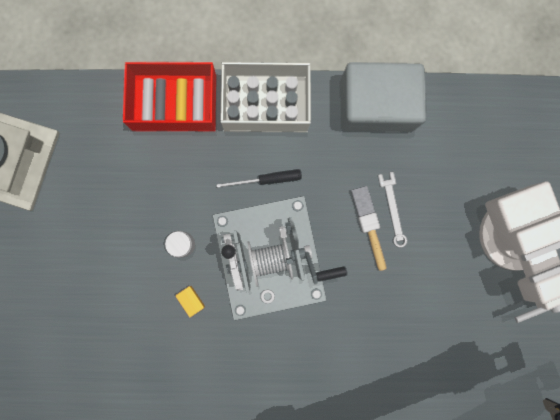

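View pics/wrist0.png

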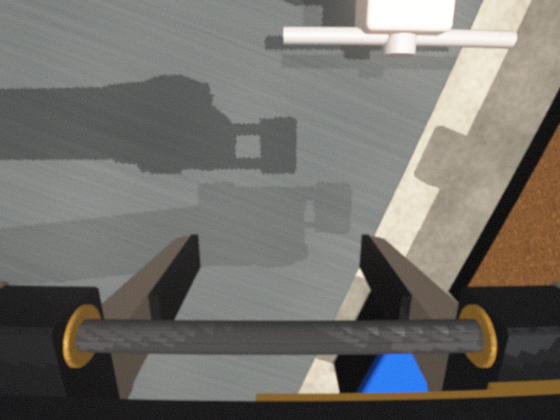

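```bash
python3 - <<'E'
import cv2
a=cv2.imread("pics/top0.png")[185:330,200:360]; cv2.imwrite("pics/topz.png",cv2.resize(a,None,fx=4,fy=4,interpolation=cv2.INTER_CUBIC))
a=cv2.imread("pics/scene0.png")[140:265,215:355]; cv2.imwrite("pics/scenez.png",cv2.resize(a,None,fx=4,fy=4,interpolation=cv2.INTER_CUBIC))
E
```

```text
(no output)
```

View pics/topz.png

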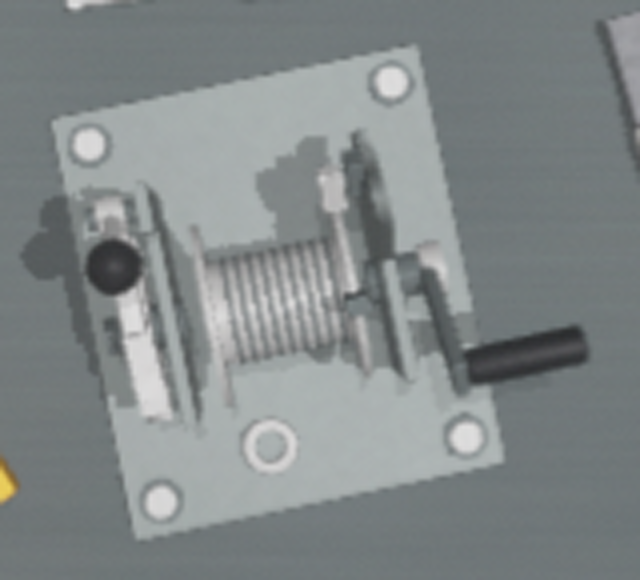

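View pics/scenez.png

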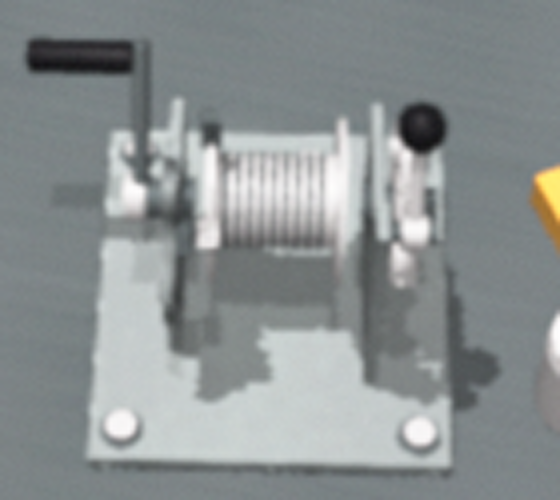

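```bash
cat > h.py <<'E'
import numpy as np,cv2
from rig import *
def und(c,p):
    K=np.array([[c['fx'],0,c['cx']],[0,c['fy'],c['cy']],[0,0,1]])
    return cv2.undistortPoints(np.array([[p]],float),K,np.array([c['k1'],0,0,0.]))[0,0]
def ray(c,p):
    u=und(c,p);V=c['view'];R=V[:3,:3];o=-R.T@V[:3,3];d=R.T@np.r_[u,1];return o,d/np.linalg.norm(d)
def plane(c,p,z):
    o,d=ray(c,p);return o+d*(z-o[2])/d[2]
def tri(c1,p1,c2,p2):
    o1,d1=ray(c1,p1);o2,d2=ray(c2,p2)
    s=np.linalg.lstsq(np.c_[d1,-d2],o2-o1,rcond=None)[0]
    a=o1+s[0]*d1;b=o2+s[1]*d2;return (a+b)/2,np.linalg.norm(a-b)*1000
def proj(c,P):
    q=c['view'][:3,:3]@P+c['view'][:3,3];x=q[:2]/q[2];x=x*(1+c['k1']*(x@x));return np.array([c['fx']*x[0]+c['cx'],c['fy']*x[1]+c['cy']])
def darks(img,box,t=60,amin=30):
    x0,y0,x1,y1=box;m=(img[y0:y1,x0:x1].max(2)<t).astype(np.uint8)
    n,l,s,ce=cv2.connectedComponentsWithStats(m)
    out=[]
    for i in range(1,n):
        if s[i,4]>=amin:
            pts=np.argwhere(l==i)[:,::-1].astype(np.float32)
            r=cv2.minAreaRect(pts); out.append((s[i,4],ce[i]+[x0,y0],cv2.boxPoints(r)+[x0,y0]))
    return out
E
python3 - <<'E'
from h import *
T=cv2.imread("pics/top0.png");S=cv2.imread("pics/scene0.png")
for n,I,b in (("top",T,(200,185,360,330)),("scene",S,(215,140,355,265))):
    for a,c,bx in darks(I,b): print(n,a,c.round(1),bx.round(1).tolist())
ct=get_calibration("top");cs=get_calibration("scene")
# plate corners top face z=.012
P=[plane(ct,p,.012) for p in [(200+53/4,185+120/4),(200+416/4,185+45/4),(200+504/4,185+460/4),(200+136/4,185+540/4)]]
print(np.round(P,4)); 
P=np.array(P)
print([np.linalg.norm(P[i]-P[i-1]) for i in range(4)], P.mean(0))
for d in (P[0]-P[3],P[1]-P[2]): print(np.degrees(np.arctan2(d[1],d[0])))
for d in (P[0]-P[1],P[3]-P[2]): print(np.degrees(np.arctan2(-d[0],d[1])))
E
```

```text
top 79 [227.4 251.2] [[220.0, 251.0], [227.5, 243.5], [235.5, 251.5], [228.0, 259.0]]
top 68 [331.3 270.3] [[316.6, 271.9], [343.7, 266.5], [344.2, 269.0], [317.1, 274.4]]
top 43 [331.5 276.7] [[318.0, 279.0], [344.7, 272.8], [345.1, 274.5], [318.4, 280.7]]
scene 166 [233.8 154. ] [[222.0, 150.0], [247.0, 150.0], [247.0, 157.0], [222.0, 157.0]]
scene 97 [320.1 171.5] [[313.0, 171.0], [320.0, 164.0], [327.5, 171.5], [320.5, 178.5]]
[[ 0.5915  0.1188  0.012 ]
 [ 0.637  -0.0936  0.012 ]
 [ 0.3951 -0.1451  0.012 ]
 [ 0.3486  0.068   0.012 ]]
[np.float64(0.2481389790324139), np.float64(0.2172463994699467), np.float64(0.2472858042847478), np.float64(0.21811408052250672)] [ 0.49307213 -0.01296184  0.012     ]
11.815244913776512
12.01494223974563
12.093511781378407
12.316922776293882
```

```bash
python3 - <<'E'
from h import *
ct=get_calibration("top");cs=get_calibration("scene")
B,e=tri(ct,(228.3,251.6),cs,(320.4,171.7));print("ball",B,e)
H,e=tri(ct,(331.5,273.4),cs,(234.7,153.8));print("handle",H,e)
th=np.radians(12.05);X=np.array([np.cos(th),np.sin(th),0]);Y=np.array([-X[1],X[0],0]);Z=np.array([0,0,1.])
C=np.array([.493,-.013,0])
for n,P in (("b",B),("h",H)): print(n,"winch coords rel plate centre",(P-C)@X,(P-C)@Y,P[2])
# pivot expected = ball - 65*(-sin25, ,cos25)
piv=B-.065*(-np.sin(.436)*X+np.cos(.436)*Z);print("piv",piv,(piv-C)@X)
for a in(0,-.05,-.1):
  t=np.radians(35)-a
  ax=H-.085*(-np.sin(t)*X+np.cos(t)*Z);print("axis",a,ax,(ax-C)@X,(ax-C)@Y)
# end points handle direction
for i in (0,):
  a,_=tri(ct,(317.3,276.3),cs,(247,153.7));b,_=tri(ct,(344.8,270.7),cs,(222,153.7));print(a,b,(a-b),np.linalg.norm(a-b))
print(observe()['clock'])
E
```

```text
ball [0.50631903 0.07152042 0.21586   ] 3.6187670948320823
handle [ 0.46267376 -0.13655782  0.16724071] 3.523063888525484
b winch coords rel plate centre 0.03067048295830182 0.07987752983941027 0.21586000458496146
h winch coords rel plate centre -0.055452598523972156 -0.11450425415391625 0.1672407113401269
piv [0.53316479 0.07725115 0.15694087] 0.05812109189422202
axis 0 [ 0.5103535  -0.12637968  0.09761279] -0.006698601434133209 -0.11450425415391625
axis -0.05 [ 0.51369718 -0.12566591  0.10013649] -0.003279585447405003 -0.11450425415391627
axis -0.1 [ 0.51691333 -0.12497936  0.10282792] 9.025177811615574e-06 -0.11450425415391625
[ 0.45688738 -0.10771951  0.16883446] [ 0.46837854 -0.1650166   0.16620626] [-0.01149116  0.05729709  0.0026282 ] 0.05849709591095993
0.15
```

```bash
python3 -m inch '{"travel":[[5,2,2],[10,6,5],[14,11,5],[18,16,5],[20,22,5],[21,28,5],[22,33,5],[22,35,5]],"turn":[-2,-4,-6,-8,-8,-8,-8,-8],"claw":[0.3,0.6,1,1,1,1,1,1]}' 20
```

```text
clock: 1.15
tcp_pos: [0.4448, -0.2562, 0.2866]
tool_rot: [[0.216, -0.976, 0.0], [-0.976, -0.216, 0.001], [-0.001, -0.0, -1.0]]
force: [-0.3, -1.2, -0.1]
grip_width: 0.154
```

```bash
python3 -m inch '{"travel":[[0.5,6,0],[1,12,0],[1.5,18,0],[2,24,0],[2,29,0],[1.9,32.1,0],[1.9,32.1,-3],[1.9,32.1,-3]],"turn":[0,0,0,0,0,0,0,0],"claw":[1,1,1,1,1,1,1,1]}' 
python3 - <<'E'
from h import *
for n in ("top","scene","wrist"): cv2.imwrite(f"pics/{n}1.png",snapshot(n)[:,:,::-1])
a=cv2.imread("pics/scene1.png")[80:280,180:420];cv2.imwrite("pics/sz1.png",cv2.resize(a,None,fx=3,fy=3))
E
```

```text
clock: 2.15
tcp_pos: [0.4617, 0.0598, 0.255]
tool_rot: [[0.21, -0.978, -0.004], [-0.978, -0.21, -0.001], [-0.0, 0.004, -1.0]]
force: [0.0, -0.1, 0.8]
grip_width: 0.004
```

View pics/sz1.png

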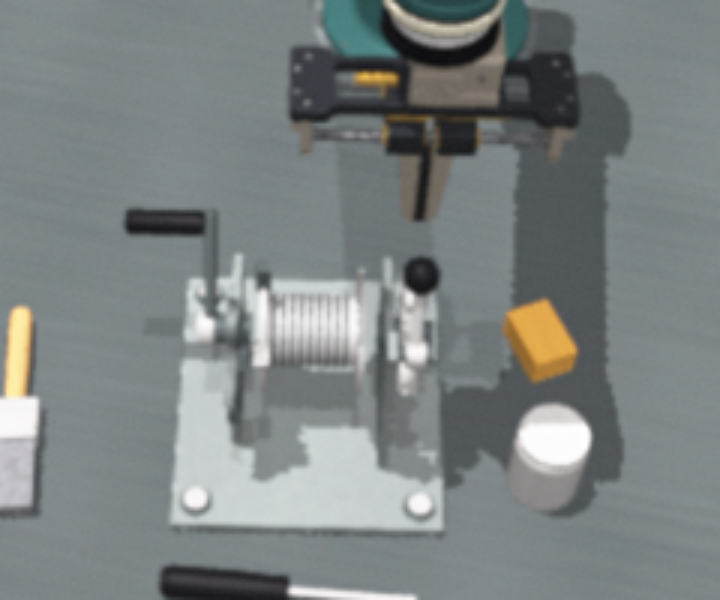

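View pics/wrist1.png

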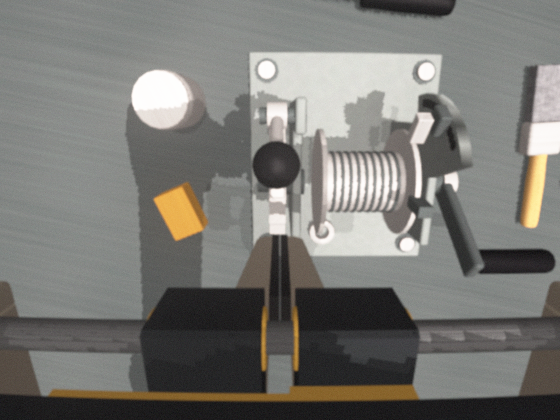

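```bash
python3 -m inch '{"travel":[[0,0,-2],[0,0,-3.5],[1,0.2,-3.5],[2,0.4,-3.5],[3,0.6,-3.5],[3.9,0.8,-3.5],[4.9,1.0,-3.5],[5.4,1.15,-3.5]],"turn":[0,0,0,0,0,0,0,0],"claw":[1,1,1,1,1,1,1,1]}' 
python3 -m inch '{"travel":[[0.4,0.08,0],[0.8,0.16,0],[1.2,0.25,0],[1.5,0.3,0],[1.7,0.35,0],[1.9,0.4,0],[2.1,0.45,0],[2.1,0.45,0]],"turn":[0,0,0,0,0,0,0,0],"claw":[1,1,1,1,1,1,1,1]}' 
python3 - <<'E'
from h import *
for n in ("top","scene","wrist"): cv2.imwrite(f"pics/{n}2.png",snapshot(n)[:,:,::-1])
a=cv2.imread("pics/scene2.png")[80:280,180:420];cv2.imwrite("pics/sz2.png",cv2.resize(a,None,fx=3,fy=3))
E
```

```text
clock: 3.3
tcp_pos: [0.5177, 0.0725, 0.2216]
tool_rot: [[0.211, -0.978, 0.0], [-0.978, -0.211, 0.0], [-0.0, -0.0, -1.0]]
force: [-0.5, -0.0, 0.4]
grip_width: 0.008
clock: 4.3
tcp_pos: [0.538, 0.0769, 0.2216]
tool_rot: [[0.211, -0.978, -0.0], [-0.978, -0.211, 0.0], [-0.0, 0.0, -1.0]]
force: [-0.4, -0.5, -0.2]
grip_width: 0.003
```

View pics/sz2.png

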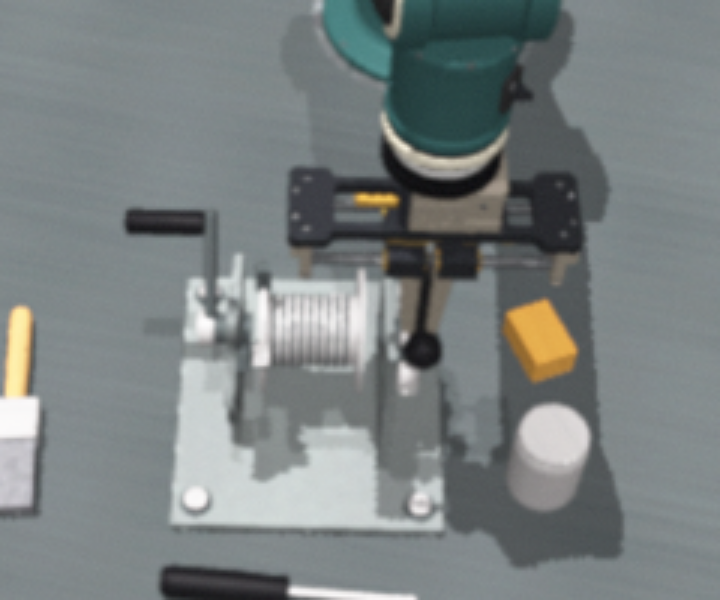

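View pics/wrist2.png

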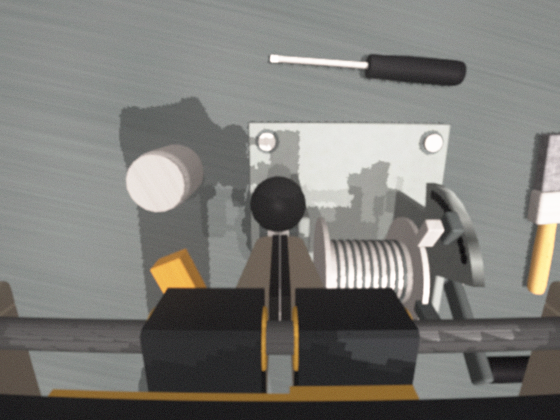

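```bash
python3 -m inch '{"travel":[[-2,-0.4,0],[-4,-0.9,0],[-6,-3,4],[-8,-8,4],[-10,-14,4],[-12,-20,4],[-12,-21,4],[-12,-21,4]],"turn":[0,0,0,0,0,0,0,0],"claw":[1,1,1,1,1,1,1,1]}' 
python3 - <<'E'
from h import *
S=snapshot("scene");T=snapshot("top")
for n,I in (("top",T),("scene",S)): cv2.imwrite(f"pics/{n}3.png",I[:,:,::-1])
a=np.hstack([cv2.resize(cv2.imread("pics/scene3.png")[130:270,215:355],None,fx=2.8,fy=2.8),cv2.resize(cv2.imread("pics/top3.png")[190:330,210:350],None,fx=2.8,fy=2.8)]);cv2.imwrite("pics/c3.png",a)
for n,I,b in (("top",T,(200,185,360,330)),("scene",S,(215,140,355,265))):
    for A,c,bx in darks(I,b): print(n,A,c.round(1))
E
```

```text
clock: 5.45
tcp_pos: [0.4182, -0.1333, 0.2617]
tool_rot: [[0.209, -0.978, 0.0], [-0.978, -0.209, 0.0], [-0.0, -0.0, -1.0]]
force: [-0.9, -0.7, 0.7]
grip_width: 0.009
top 61 [227.1 251.5]
top 182 [331.4 273.5]
top 351 [331.3 309.5]
scene 166 [233.7 154. ]
scene 113 [320.4 171.2]
```

View pics/c3.png

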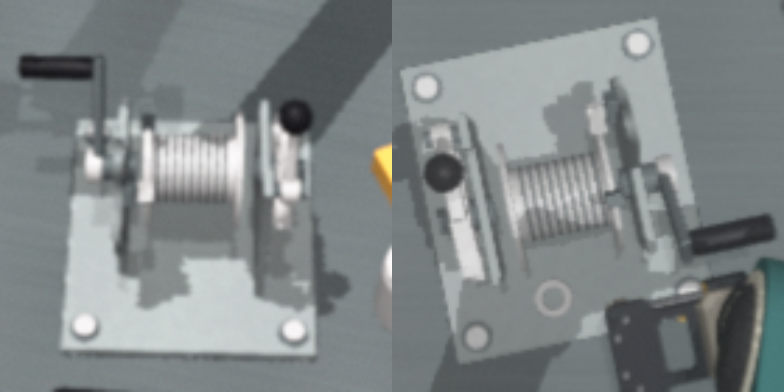

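```bash
python3 - <<'E'
from h import *
S=cv2.imread("pics/scene2.png")
d=[(A,c) for A,c,b in darks(S,(300,170,345,215))];print(d)
c=get_calibration("scene");th=np.radians(12.05);X=np.array([np.cos(th),np.sin(th),0]);Y=np.array([-X[1],X[0],0])
B0=np.array([.5063,.0715,.2159])
piv=B0-.065*(-np.sin(.436)*X+np.cos(.436)*np.array([0,0,1]))
for p in ((320.4,171.5),(320.7,196.7)):
    o,dd=ray(c,p);P=o+dd*((piv-o)@Y)/(dd@Y) if 0 else None
    # min distance of ray to arc over pawl angle
    best=[]
    for q in np.linspace(-.1,1.2,131):
        a=q-.436;P=piv+.065*(np.sin(a)*X+np.r_[0,0,np.cos(a)]);v=P-o;best.append((np.linalg.norm(v-dd*(v@dd))*1e3,round(q,2)))
    print(min(best))
E
```

```text
[(np.int32(210), array([319.82857143, 187.88571429])), (np.int32(37), array([332.        , 170.94594595]))]
(np.float64(1.8528968352784743), np.float64(0.0))
(np.float64(1.0907926797272356), np.float64(1.02))
```

```bash
python3 - <<'E'
from h import *
o=observe();c=get_calibration("wrist")
Tw=np.eye(4);Tw[:3,:3]=o['tool_rot'];Tw[:3,3]=o['tcp_pos']
V=c['view']@Tw  # tool->cam
T2=np.eye(4);T2[:3,:3]=np.array([[.211,-.978,0],[-.978,-.211,0],[0,0,-1.]]);T2[:3,3]=[.538,.0769,.2216]
c2=dict(c);c2['view']=V@np.linalg.inv(T2)
T1=np.eye(4);T1[:3,:3]=np.array([[.21,-.978,-.004],[-.978,-.21,-.001],[0,.004,-1.]]);T1[:3,3]=[.4617,.0598,.255]
c1=dict(c);c1['view']=V@np.linalg.inv(T1)
I=cv2.imread("pics/wrist2.png");d=[(A,q.round(1)) for A,q,b in darks(I,(245,165,310,236))];print(d)
I=cv2.imread("pics/wrist1.png");d=[(A,q.round(1)) for A,q,b in darks(I,(245,135,310,195))];print(d)
print("plane z .213", plane(c2,(278,203.5),.213),"ball0", plane(c1,(276.5,164.5),.216))
I=cv2.imread("pics/wrist2.png")[150:300,200:360];cv2.imwrite("pics/w2z.png",cv2.resize(I,None,fx=4,fy=4))
I=cv2.imread("pics/scene2.png")[150:230,280:370];cv2.imwrite("pics/s2z.png",cv2.resize(I,None,fx=6,fy=6))
E
```

```text
[(np.int32(2207), array([277.4, 204. ]))]
[(np.int32(1242), array([274.3, 164.2]))]
plane z .213 [0.56748676 0.0841723  0.213     ] ball0 [0.5056317  0.07111363 0.216     ]
```

View pics/w2z.png

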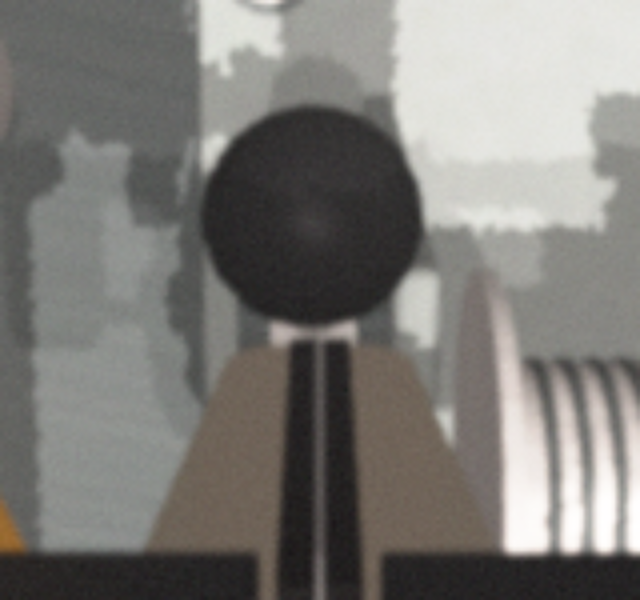

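View pics/s2z.png

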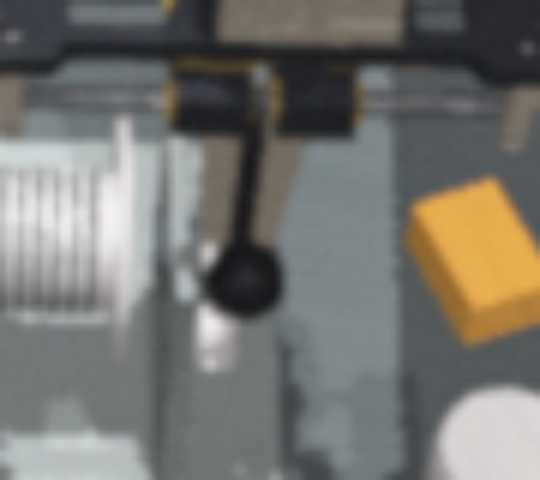

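```bash
python3 -m inch '{"travel":[[1,5,0],[2,11,0],[3.5,16,0],[4.5,19.5,0],[4.5,19.5,-2],[4.5,19.5,-4.2],[5.5,19.7,-4.2],[6.5,19.9,-4.2]],"turn":[0,0,0,0,0,0,0,0],"claw":[1,1,1,1,1,1,1,1]}' 
python3 -m inch '{"travel":[[0.6,0.13,0],[1.2,0.25,0],[1.8,0.38,0],[2.4,0.5,0],[3.0,0.63,0],[3.6,0.76,0],[4.2,0.9,0],[4.8,1.0,0]],"turn":[0,0,0,0,0,0,0,0],"claw":[1,1,1,1,1,1,1,1]}' 
python3 -m inch '{"travel":[[0.4,0.08,0],[0.7,0.15,0],[1,0.2,0],[1.2,0.25,0],[1.3,0.27,0],[1.3,0.27,0]],"turn":[0,0,0,0,0,0],"claw":[1,1,1,1,1,1]}' 
python3 - <<'E'
from h import *
cv2.imwrite("pics/wrist4.png",snapshot("wrist")[:,:,::-1])
E
python3 -m inch '{"travel":[[-0.6,-0.13,0],[-1,-0.2,0]],"turn":[0,0],"claw":[1,1]}' 
python3 - <<'E'
from h import *
cv2.imwrite("pics/wrist5.png",snapshot("wrist")[:,:,::-1])
a=np.hstack([cv2.imread(f"pics/wrist{i}.png")[100:400,100:490] for i in (4,5)]);cv2.imwrite("pics/w45.png",a)
E
```

```text
clock: 6.55
tcp_pos: [0.4842, 0.0671, 0.2204]
tool_rot: [[0.212, -0.977, 0.001], [-0.977, -0.212, 0.001], [-0.0, -0.001, -1.0]]
force: [0.5, -0.3, 0.6]
grip_width: 0.003
clock: 7.55
tcp_pos: [0.5314, 0.0759, 0.2196]
tool_rot: [[0.211, -0.978, 0.0], [-0.978, -0.211, 0.0], [-0.0, -0.0, -1.0]]
force: [-0.8, -0.2, -0.2]
grip_width: 0.005
clock: 8.3
tcp_pos: [0.5439, 0.0785, 0.2196]
tool_rot: [[0.211, -0.978, -0.0], [-0.978, -0.211, -0.0], [0.0, 0.0, -1.0]]
force: [0.1, -0.7, 0.9]
grip_width: 0.004
clock: 8.6
tcp_pos: [0.5334, 0.0764, 0.2196]
tool_rot: [[0.21, -0.978, -0.0], [-0.978, -0.21, -0.0], [0.0, 0.0, -1.0]]
force: [0.6, 0.4, 0.8]
grip_width: 0.007
```

View pics/w45.png

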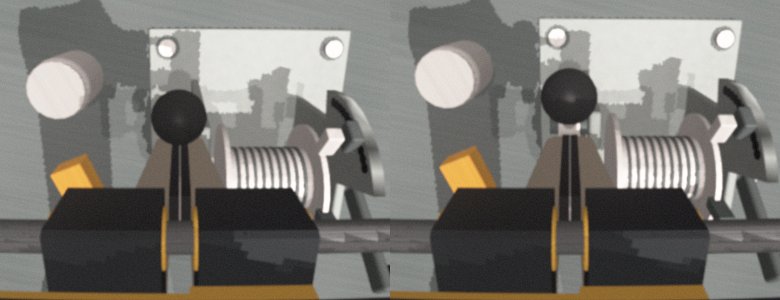

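```bash
python3 -m inch '{"travel":[[-1,-0.2,0],[-2,-0.4,0],[-3,-0.6,0]],"turn":[0,0,0],"claw":[1,1,1]}' 
python3 - <<'E'
from h import *
cv2.imwrite("pics/wrist6.png",snapshot("wrist")[:,:,::-1])
E
python3 -m inch '{"travel":[[-1,-0.2,0],[-2,-0.4,0],[-3,-0.6,0],[-4,-0.8,0]],"turn":[0,0,0,0],"claw":[1,1,1,1]}' 
python3 - <<'E'
from h import *
cv2.imwrite("pics/wrist7.png",snapshot("wrist")[:,:,::-1])
a=np.hstack([cv2.imread(f"pics/wrist{i}.png")[0:300,100:490] for i in (6,7)]);cv2.imwrite("pics/w67.png",a)
E
```

```text
clock: 9.02
tcp_pos: [0.503, 0.0703, 0.2196]
tool_rot: [[0.21, -0.978, -0.0], [-0.978, -0.21, -0.0], [0.0, 0.0, -1.0]]
force: [-0.0, -1.2, -0.2]
grip_width: 0.004
clock: 9.57
tcp_pos: [0.4632, 0.0624, 0.2196]
tool_rot: [[0.211, -0.978, -0.0], [-0.978, -0.211, -0.0], [0.0, 0.0, -1.0]]
force: [-0.0, -0.3, -0.5]
grip_width: 0.004
```

View pics/w67.png

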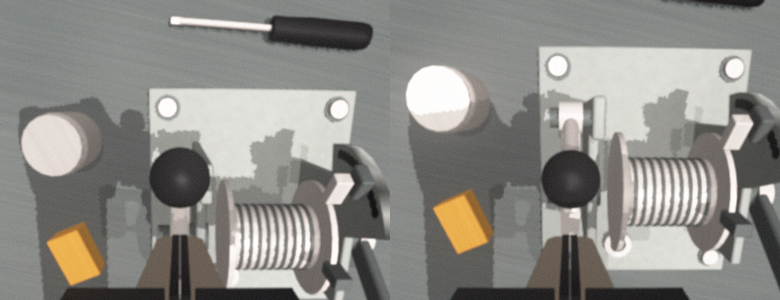

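```bash
cat >> h.py <<'E'
def ballw(fn,R2,t,box,zs=.218,thr=60):
    o=observe();c=get_calibration("wrist")
    Tw=np.eye(4);Tw[:3,:3]=o['tool_rot'];Tw[:3,3]=o['tcp_pos']
    T2=np.eye(4);T2[:3,:3]=R2;T2[:3,3]=t
    c2=dict(c);c2['view']=c['view']@Tw@np.linalg.inv(T2)
    I=cv2.imread(fn);d=max(darks(I,box,thr),key=lambda q:q[0])
    th=np.radians(12.05);X=np.array([np.cos(th),np.sin(th),0])
    P=plane(c2,d[1],zs);return d[0],d[1].round(1),P.round(4),((P-[.533,.0772,0])@X*1e3).round(1)
R0=np.array([[.211,-.978,0],[-.978,-.211,0],[0,0,-1.]])
E
python3 - <<'E'
from h import *
for i,t,b in ((4,[.5439,.0785,.2196],(240,180,320,236)),(5,[.5334,.0764,.2196],(240,160,320,232)),(6,[.503,.0703,.2196],(240,140,320,215)),(7,[.4632,.0624,.2196],(240,140,320,210))):
    print(i,ballw(f"pics/wrist{i}.png",R0,t,b))
E
```

```text
4 (np.int32(2029), array([278.3, 214.5]), array([0.5699, 0.0849, 0.218 ]), np.float64(37.7))
5 (np.int32(2034), array([277.7, 196.9]), array([0.568 , 0.0849, 0.218 ]), np.float64(35.9))
6 (np.int32(2298), array([278.2, 177.5]), array([0.547 , 0.0806, 0.218 ]), np.float64(14.4))
7 (np.int32(2199), array([279.7, 178.6]), array([0.5068, 0.0719, 0.218 ]), np.float64(-26.7))
```

```bash
python3 -m inch '{"travel":[[1,0.2,0],[2,0.4,0],[3,0.6,0],[4,0.8,0],[5,1,0],[5.7,1.2,0],[6.3,1.35,0],[6.6,1.4,0]],"turn":[0,0,0,0,0,0,0,0],"claw":[1,1,1,1,1,1,1,1]}' 
python3 -m inch '{"travel":[[0.2,0.04,0],[0.4,0.08,0],[0.6,0.12,0],[0.8,0.16,0],[0.8,0.16,0],[0.8,0.16,0],[0.8,0.16,0],[0.8,0.16,0]],"turn":[0,0,0,0,0,0,0,0],"claw":[1,1,1,1,1,1,1,1]}' 
cat > look.py <<'E'
import sys
from h import *
o=observe();n=sys.argv[1]
cv2.imwrite(f"pics/wrist{n}.png",snapshot("wrist")[:,:,::-1])
b=[int(v) for v in sys.argv[2:6]]
print(o['clock'],o['tcp_pos'].round(4),ballw(f"pics/wrist{n}.png",o['tool_rot'],o['tcp_pos'],b))
E
python3 look.py 8 240 150 320 232
python3 -m inch '{"travel":[[-0.1,-0.02,0],[-0.2,-0.04,0]],"turn":[0,0],"claw":[1,1]}' 
python3 look.py 9 240 150 320 232
python3 -m inch '{"travel":[[-0.2,-0.04,0],[-0.4,-0.08,0]],"turn":[0,0],"claw":[1,1]}' 
python3 look.py 10 240 150 320 232
python3 look.py 11 240 150 320 232
python3 look.py 12 240 150 320 232
```

```text
clock: 10.62
tcp_pos: [0.5303, 0.0766, 0.2196]
tool_rot: [[0.211, -0.978, 0.0], [-0.978, -0.211, 0.0], [-0.0, -0.0, -1.0]]
force: [-1.4, -0.5, -0.5]
grip_width: 0.002
clock: 11.62
tcp_pos: [0.5379, 0.0781, 0.2196]
tool_rot: [[0.211, -0.978, -0.0], [-0.978, -0.211, -0.0], [0.0, 0.0, -1.0]]
force: [-0.7, 0.9, 0.1]
grip_width: 0.003
11.625 [0.5379 0.0781 0.2196] (np.int32(2246), array([279.9, 205.6]), array([0.5691, 0.0847, 0.218 ]), np.float64(36.9))
clock: 11.92
tcp_pos: [0.5358, 0.0777, 0.2196]
tool_rot: [[0.211, -0.978, -0.0], [-0.978, -0.211, -0.0], [0.0, 0.0, -1.0]]
force: [-0.0, 0.2, 1.0]
grip_width: 0.006
11.925 [0.5358 0.0777 0.2196] (np.int32(2175), array([279.8, 201.8]), array([0.5689, 0.0847, 0.218 ]), np.float64(36.7))
clock: 12.22
tcp_pos: [0.5318, 0.0769, 0.2196]
tool_rot: [[0.211, -0.978, -0.0], [-0.978, -0.211, -0.0], [0.0, 0.0, -1.0]]
force: [-0.4, -0.9, 0.2]
grip_width: 0.005
12.225 [0.5318 0.0769 0.2196] (np.int32(1944), array([278.9, 194.1]), array([0.5684, 0.0851, 0.218 ]), np.float64(36.3))
12.275 [0.5315 0.0768 0.2196] (np.int32(1924), array([278.8, 193.5]), array([0.5685, 0.0852, 0.218 ]), np.float64(36.4))
12.325 [0.5317 0.0768 0.2196] (np.int32(1927), array([278.7, 194.1]), array([0.5684, 0.0852, 0.218 ]), np.float64(36.3))
```

```bash
python3 -m inch '{"travel":[[-0.4,-0.08,0],[-0.8,-0.16,0]],"turn":[0,0],"claw":[1,1]}' 
python3 look.py 13 240 140 320 232
python3 -m inch '{"travel":[[-0.4,-0.08,0],[-0.8,-0.16,0]],"turn":[0,0],"claw":[1,1]}' 
python3 look.py 14 240 110 320 232
python3 look.py 15 240 110 320 232

```

```text
clock: 12.62
tcp_pos: [0.5237, 0.0753, 0.2196]
tool_rot: [[0.211, -0.978, 0.0], [-0.978, -0.211, 0.0], [-0.0, -0.0, -1.0]]
force: [0.6, 1.3, -0.3]
grip_width: 0.004
12.625 [0.5237 0.0753 0.2196] (np.int32(1689), array([277.2, 181. ]), array([0.5664, 0.0857, 0.218 ]), np.float64(34.5))
clock: 12.92
tcp_pos: [0.5157, 0.0736, 0.2196]
tool_rot: [[0.21, -0.978, 0.0], [-0.978, -0.21, -0.0], [0.0, -0.0, -1.0]]
force: [0.6, 0.3, -0.2]
grip_width: 0.006
12.925 [0.5157 0.0736 0.2196] (np.int32(2021), array([279., 182.]), array([0.5581, 0.0831, 0.218 ]), np.float64(25.8))
12.975 [0.5151 0.0735 0.2196] (np.int32(2027), array([278.9, 182.6]), array([0.5573, 0.083 , 0.218 ]), np.float64(24.9))
```

```bash
python3 -m inch '{"travel":[[0.6,0.12,0],[1.2,0.25,0],[1.8,0.38,0],[2.2,0.46,0],[2.2,0.46,0],[2.0,0.42,0],[1.5,0.32,0],[1.5,0.32,0]],"turn":[0,0,0,0,0,0,0,0],"claw":[1,1,1,1,1,1,1,1]}' 
python3 look.py 16 240 140 320 232
python3 -m inch '{"travel":[[0,0,1],[0,0,2.5],[0,0,4.5],[0,0,6.5]],"turn":[0,0,0,0],"claw":[1,1,1,1]}' 
python3 look.py 17 240 110 320 232
```

```text
clock: 14.02
tcp_pos: [0.5304, 0.0767, 0.2197]
tool_rot: [[0.211, -0.978, -0.0], [-0.978, -0.211, -0.0], [0.0, 0.0, -1.0]]
force: [0.3, 0.1, -0.1]
grip_width: 0.003
14.025 [0.5304 0.0767 0.2197] (np.int32(1803), array([278.4, 191.7]), array([0.5681, 0.0855, 0.218 ]), np.float64(36.1))
clock: 14.58
tcp_pos: [0.5313, 0.077, 0.2865]
tool_rot: [[0.211, -0.978, 0.001], [-0.978, -0.211, 0.0], [0.0, -0.001, -1.0]]
force: [-0.3, -0.2, -0.4]
grip_width: 0.002
14.575 [0.5313 0.077  0.2865] (np.int32(744), array([277.7, 171.2]), array([0.5667, 0.086 , 0.218 ]), np.float64(34.8))
```

```bash
python3 -m inch '{"travel":[[-3,-5,0],[-6,-10,0],[-9,-15,0],[-11.2,-20,0],[-11.2,-22.3,-2],[-11.2,-22.3,-6],[-11.2,-22.3,-11.4],[-11.2,-22.3,-11.4]],"turn":[0,0,0,0,0,0,0,0],"claw":[1,1,1,1,1,1,1,1]}' 
cat > pic.py <<'E'
import sys
from h import *
n=sys.argv[1]
w=snapshot("wrist")[:,:,::-1];s=snapshot("scene")[:,:,::-1]
a=np.hstack([cv2.resize(w,(400,300)),cv2.resize(s[110:260,190:390],(400,300))]);cv2.imwrite(f"pics/m{n}.png",a)
cv2.imwrite(f"pics/scene{n}.png",s)
E
python3 pic.py 20
```

```text
clock: 15.62
tcp_pos: [0.4166, -0.1453, 0.1684]
tool_rot: [[0.211, -0.978, -0.007], [-0.978, -0.211, 0.003], [-0.004, 0.006, -1.0]]
force: [1.4, 0.1, -0.5]
grip_width: -0.002
```

View pics/m20.png

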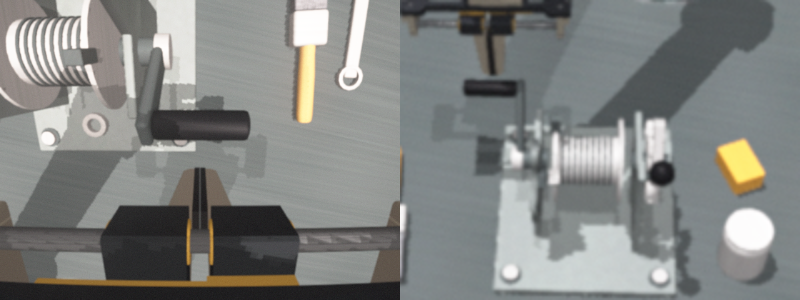

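```bash
python3 -m inch '{"travel":[[1,0.2,0],[2,0.4,0],[3,0.6,0],[3.9,0.8,0],[4.9,1.0,0],[5.7,1.2,0],[6.4,1.35,0],[6.6,1.4,0]],"turn":[0,0,0,0,0,0,0,0],"claw":[1,1,1,1,1,1,1,1]}' 
python3 -m inch '{"travel":[[0.2,0.04,0],[0.4,0.08,0],[0.6,0.12,0],[0.8,0.16,0]],"turn":[0,0,0,0],"claw":[1,1,1,1]}' 
python3 pic.py 21
```

```text
clock: 16.73
tcp_pos: [0.4842, -0.1332, 0.1711]
tool_rot: [[0.21, -0.978, -0.003], [-0.978, -0.21, -0.002], [0.001, 0.003, -1.0]]
force: [-6.8, -2.9, 5.8]
grip_width: 0.007
clock: 17.23
tcp_pos: [0.4921, -0.1313, 0.1711]
tool_rot: [[0.21, -0.978, -0.003], [-0.978, -0.21, -0.001], [0.001, 0.003, -1.0]]
force: [-5.2, -1.8, 5.1]
grip_width: 0.008
```

View pics/m21.png

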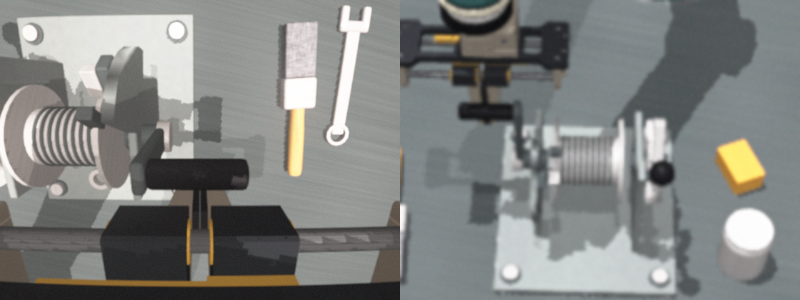

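```bash
for i in 1; do python3 -m inch '{"travel":[[0.2,0.04,0],[0.4,0.08,0]],"turn":[0,0],"claw":[1,1]}';  python3 -m inch '{"travel":[[0.2,0.04,0],[0.4,0.08,0]],"turn":[0,0],"claw":[1,1]}';  python3 -m inch '{"travel":[[0.2,0.04,0],[0.4,0.08,0]],"turn":[0,0],"claw":[1,1]}'; done | egrep "tcp|force"
```

```text
tcp_pos: [0.4963, -0.1304, 0.1711]
force: [-6.1, -2.2, 4.2]
tcp_pos: [0.5004, -0.1295, 0.1711]
force: [-4.7, -2.0, 4.6]
tcp_pos: [0.5044, -0.1287, 0.1711]
force: [-4.6, -1.2, 3.9]
```

```bash
{ python3 -m inch '{"travel":[[0.2,0.04,0],[0.4,0.08,0]],"turn":[0,0],"claw":[1,1]}';  python3 -m inch '{"travel":[[0.2,0.04,0],[0.4,0.08,0]],"turn":[0,0],"claw":[1,1]}';  python3 -m inch '{"travel":[[0.2,0.04,0],[0.4,0.08,0]],"turn":[0,0],"claw":[1,1]}'; } | egrep "tcp|force"
```

```text
tcp_pos: [0.5089, -0.1277, 0.1709]
force: [-4.1, -2.3, 3.4]
tcp_pos: [0.513, -0.1268, 0.1706]
force: [-5.0, -2.0, 3.5]
tcp_pos: [0.5164, -0.1261, 0.1702]
force: [-5.2, -3.3, 2.2]
```

```bash
{ python3 -m inch '{"travel":[[0.2,0.04,0],[0.4,0.08,0]],"turn":[0,0],"claw":[1,1]}';  python3 -m inch '{"travel":[[0.2,0.04,0],[0.4,0.08,0]],"turn":[0,0],"claw":[1,1]}';  } | egrep "tcp|force"
```

```text
tcp_pos: [0.5195, -0.1254, 0.1697]
force: [-6.1, -3.2, 1.6]
tcp_pos: [0.5226, -0.1247, 0.1692]
force: [-8.1, -4.7, -0.7]
```

```bash
{ python3 -m inch '{"travel":[[0.1,0.02,0],[0.2,0.04,0]],"turn":[0,0],"claw":[1,1]}';  python3 -m inch '{"travel":[[0.1,0.02,0],[0.2,0.04,0]],"turn":[0,0],"claw":[1,1]}';  } | egrep "tcp|force"
```

```text
tcp_pos: [0.524, -0.1244, 0.1688]
force: [-8.0, -3.6, -0.4]
tcp_pos: [0.525, -0.1242, 0.1686]
force: [-11.9, -4.5, 2.3]
```

```bash
python3 pic.py 22; python3 -c "
from h import *;o=observe();print(o['moment'],o['clock'])"
```

```text
[-0.75836258  2.24044231 -0.04712158] 19.925
```

View pics/m22.png

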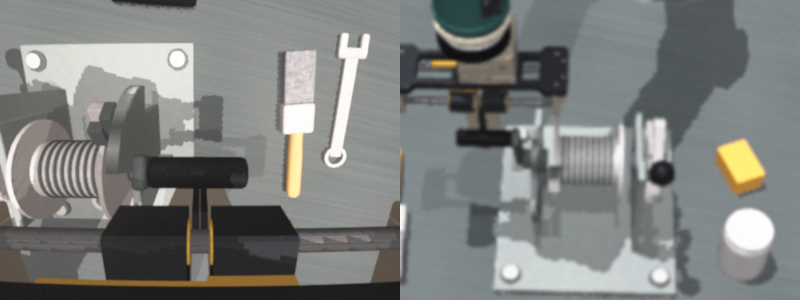

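```bash
{ python3 -m inch '{"travel":[[0.05,0.01,0],[0.1,0.02,0]],"turn":[0,0],"claw":[1,1]}'; python3 -m inch '{"travel":[[0.05,0.01,0],[0.1,0.02,0]],"turn":[0,0],"claw":[1,1]}';  } | egrep "tcp|force"
```

```text
tcp_pos: [0.5252, -0.1241, 0.1685]
force: [-13.1, -4.1, 1.4]
tcp_pos: [0.5256, -0.124, 0.1684]
force: [-15.2, -3.4, 4.2]
```

```bash
python3 -m inch '{"travel":[[0,0,0],[0,0,0],[-0.1,-0.02,0],[-0.3,-0.06,0],[-0.8,-0.16,0],[-1.6,-0.34,0],[-2.6,-0.55,0],[-3.6,-0.75,0]],"turn":[0,0,0,0,0,0,0,0],"claw":[1,1,1,1,1,1,1,1]}'
python3 pic.py 23
python3 - <<'E'
from h import *
c=get_calibration("scene");th=np.radians(12.05);X=np.array([np.cos(th),np.sin(th),0]);Y=np.array([-X[1],X[0],0])
ax=np.array([.513,-.126,.1])
for n in ("22","23"):
    I=cv2.imread(f"pics/scene{n}.png")
    for A,q,b in darks(I,(215,168,250,190),60,20): print(n,A,q.round(1),b.round(1).tolist())
for dr in (.85,.9,.95,1,1.05,1.1):
    a=dr-np.radians(35);P=ax+.085*(np.sin(a)*X+np.r_[0,0,np.cos(a)]);print(dr,proj(c,P).round(1),P)
E
```

```text
clock: 21.42
tcp_pos: [0.4946, -0.1303, 0.1708]
tool_rot: [[0.211, -0.978, 0.001], [-0.978, -0.211, -0.0], [0.0, -0.001, -1.0]]
force: [-0.7, -0.2, -0.7]
grip_width: 0.002
22 234 [231.8 178. ] [[219.0, 168.0], [245.0, 168.0], [245.0, 183.0], [219.0, 183.0]]
23 179 [231.3 178.6] [[219.0, 175.0], [245.0, 175.0], [245.0, 182.0], [219.0, 182.0]]
0.85 [231.2 173.9] [ 0.53268966 -0.12179687  0.18258118]
0.9 [231.1 175.6] [ 0.53670145 -0.12094048  0.18147173]
0.95 [231.  177.4] [ 0.54065399 -0.12009673  0.18015864]
1 [230.9 179.2] [ 0.54453742 -0.11926774  0.1786452 ]
1.05 [230.9 181.1] [ 0.54834202 -0.11845558  0.17693519]
1.1 [230.8 183. ] [ 0.55205829 -0.11766227  0.17503288]
```

View pics/m23.png

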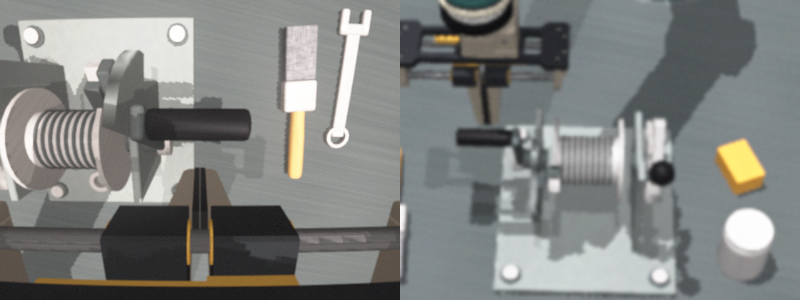

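```bash
python3 -m inch '{"travel":[[0,0,4],[0,0,8],[0,0,11.5],[2,4,11.5],[5,9,11.5],[8,14,11.5],[10,18,11.5],[11.8,22.4,11.5]],"turn":[0,0,0,0,0,0,0,0],"claw":[1,1,1,1,1,1,1,1]}'
python3 -m inch '{"travel":[[0,0,0],[0,0,-3],[0,0,-6.5],[0,0,-6.5]],"turn":[0,0,0,0],"claw":[1,1,1,1]}'
python3 pic.py 24
```

```text
clock: 22.52
tcp_pos: [0.6138, 0.0948, 0.2856]
tool_rot: [[0.21, -0.978, 0.001], [-0.978, -0.21, 0.0], [0.0, -0.001, -1.0]]
force: [0.2, 0.3, 0.4]
grip_width: 0.005
clock: 23.02
tcp_pos: [0.6112, 0.0919, 0.2182]
tool_rot: [[0.209, -0.978, -0.005], [-0.978, -0.209, -0.001], [0.0, 0.006, -1.0]]
force: [-0.3, -1.0, -0.0]
grip_width: 0.004
```

View pics/m24.png

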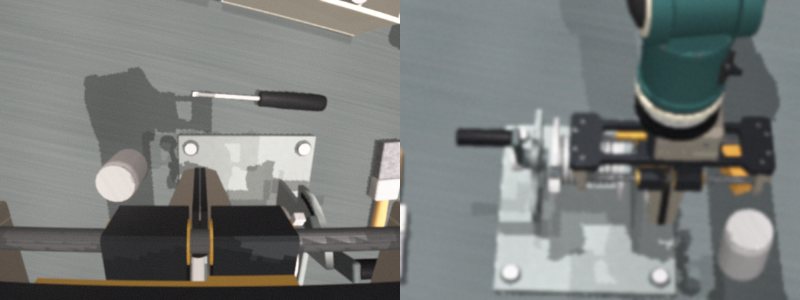

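```bash
python3 -m inch '{"travel":[[-1,-0.2,0],[-2,-0.4,0],[-3,-0.6,0],[-3.8,-0.8,0],[-4.6,-1.0,0],[-5.2,-1.1,0],[-5.8,-1.2,0],[-5.8,-1.2,0]],"turn":[0,0,0,0,0,0,0,0],"claw":[1,1,1,1,1,1,1,1]}'
python3 -m inch '{"travel":[[0.5,0.1,0],[1,0.2,2],[1,0.2,5],[1,0.2,9],[1,-1,13],[-5,-6,13],[-11,-10,13],[-17,-13,13]],"turn":[0,0,0,0,0,0,0,0],"claw":[1,1,1,1,1,1,1,1]}'
python3 pic.py 25
```

```text
clock: 24.12
tcp_pos: [0.5546, 0.0815, 0.2206]
tool_rot: [[0.211, -0.978, -0.0], [-0.978, -0.211, -0.0], [0.0, 0.0, -1.0]]
force: [-0.6, 0.7, 0.6]
grip_width: 0.001
clock: 25.12
tcp_pos: [0.4099, -0.0355, 0.3507]
tool_rot: [[0.21, -0.978, 0.0], [-0.978, -0.21, 0.0], [-0.0, -0.0, -1.0]]
force: [0.3, -1.1, 0.1]
grip_width: 0.005
```

View pics/m25.png

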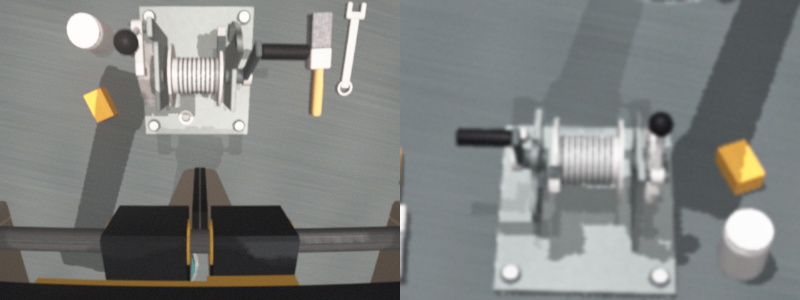

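```bash
python3 - <<'E'
from h import *
for n in ("0","3","22","23","25"):
    I=cv2.imread(f"pics/scene{n}.png")
    w=(255-I[:,:,::1].max(2).astype(float))
    for b in ((300,160,345,185),(215,172,250,187)):
        for A,q,bb in darks(I,b,75,20): print(n,b[0],A,q.round(2))
E
```

```text
0 300 109 [320.11 171.38]
3 300 134 [320.43 170.92]
22 215 255 [232.45 178.75]
23 215 220 [231.6  178.54]
25 300 110 [320.  171.5]
25 215 218 [231.39 178.53]
```

```bash
python3 - <<'E'
from h import *
for n in ("22","23","25"):
    I=cv2.imread(f"pics/scene{n}.png").max(2).astype(float)
    print(n,I[170:190,220:227].mean(1).round(0).astype(int))
E
```

```text
22 [126 128 128 118  85  43  31  34  34  33  27  26  48  95 131 134 130 128
 125 122]
23 [137 138 138 125  82  50  53  59  54  41  30  28  54  97 119 122 120 121
 121 120]
25 [133 134 135 121  81  49  51  58  52  40  29  28  58 106 132 134 133 134
 133 133]
```

```bash
python3 -m inch '{"travel":[[0,0,0],[0,0,0],[0,0,0],[0,0,0]],"turn":[0,0,0,0],"claw":[1,1,1,1]}'; python3 -c "
from rig import *
print(close_job())"
```

```text
clock: 25.72
tcp_pos: [0.4113, -0.0337, 0.3503]
tool_rot: [[0.212, -0.977, -0.001], [-0.977, -0.212, 0.0], [-0.001, 0.001, -1.0]]
force: [0.2, -0.5, -0.1]
grip_width: 0.008
the job is handed in; nothing more can be done
None
```

The winch is parked, and I handed the job in at 25.7 s of the 72 s allowed; no verdict is reported.

- **Pawl open:** Two attempts at throwing the pawl fell back, most likely because my finger caught the raised nose as it drew away. On the third I lifted the finger straight up, and the pawl stayed open at about 1.0 rad.
- **Drum home:** I pushed the crank handle with closed fingers. The drag read about 5 N, and the spring came in at drum about 0.86. It went solid at about 0.98, where a further 2 mm of commanded push moved the tool only 0.6 mm. The push peaked at about 16 N at the tool; no lug reading is available.
- **Finish:** I tipped the pawl back from the other side and backed the arm clear, so it is touching nothing.

**Last checks (camera only):**
- The ball is back at its starting place in the picture (within 0.2 px), so the pawl is at about 0 rad.
- The handle moved less than 0.2 px from when it was pressed solid, so the drum stayed home. I did not touch it again to confirm.
- The bystanders were never approached low down and look unmoved. I checked that by eye rather than measuring it, and the screwdriver was outside the last view.

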